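# Close up the casting box

### The job

Close up the casting box with fingertip pushes, lifting nothing: with the gate still open, push the orange mould fully home against the box's back wall, then push the hinged gate fully shut, and only then push the bolt's red knob along the gate until the bolt is fully home in its staple. Leave the other things on the bench where they are.

Things in the scene. Friction and masses are not known exactly. Their poses are not given: they have to be found in the camera images.
- mould_box: Chipboard casting box fixed to the bench, open at top and front. Origin: on the bench, mid-opening. +x into the box, +y towards the hinge-side wall, z up. Floor board 12 mm thick, x -100 to 206 (its front lip lies before the opening), y +-106 mm. Walls 16 mm thick, tops at z 70; inside y +-90, back wall's inner face at x 190. Hinge-side (+y) wall starts at x 0, the -y wall at x -24 mm.
- staple (a point): Steel staple on top of the -y wall's front end, into which the bolt slides: 22 x 14 mm, from 70 to 89 mm above the bench. The point is the centre of its opening, 78 mm above the bench, at x -8, y -98 mm in the box frame.
- mould: Loose orange ribbed mould, 170 (x) x 164 (y) x 36 mm high, about 0.6 kg, sliding on the box's floor board between the walls (8 mm play each side). Origin: middle of its underside; axes nearly parallel to the box's. At first it sticks 25 to 65 mm out of the opening; home, its back face touches the back wall and its origin is at x 105 mm in the box frame.
- gate (a joint): Angle of the box's hinged gate, rad: 0 shut (firm stop), 1.57 square to the opening, max 1.9; opening swings its free end to box -x. Upright hinge pin at box x -16, y 106 mm, on the outer face. Panel 16 mm thick, 193 mm long from pin to free end, z 15 to 70 mm. Shut: outer face at x -16, free end at y -87 mm. Stays where left; about 0.15 N m to turn.
- gate_face (a point): Point on the gate's outer face, 80 mm from the hinge pin, 42.5 mm above the bench: a good place to push, clear of the bolt knob (a gripper coming down near the knob can knock the bolt along). Its x axis is the gate's normal, from the outer to the inner face; its y axis runs along the gate towards the hinge.
- bolt (a joint): Travel of the slide bolt on top of the gate, m: 0 = fully back, 0.030 = fully home through the staple (firm stop). It slides along the gate towards its free end (box -y when the gate is shut); friction about 1.5 N, it stays where it is left.
- bolt_knob (a point): Top centre of the bolt's upright red knob, 12 mm diameter, top 102 mm above the bench, free from 84 mm up; over the gate's top edge, 8 mm behind its outer face. It travels from 138 to 168 mm from the hinge pin. Two steel guides on the gate, 84 mm high, at 181 to 189 and 108 to 116 mm from the pin.
- clamp: Bystander to leave alone: the loose red G-clamp lying on the bench, 130 x 90 x 23 mm.
- tape_measure: Bystander to leave alone: the loose red tape measure standing on its edge, 68 x 34 x 62 mm.
- wax_bottle: Bystander to leave alone: the loose white bottle with blue cap, 54 mm diameter, 140 mm tall.
- mixing_cup: Bystander to leave alone: the loose white cup, 72 mm wide at the rim, 85 mm tall.
- spacer: Bystander to leave alone: the loose chipboard offcut, 90 x 35 x 18 mm.
- screwdriver: Bystander to leave alone: the loose screwdriver lying on the bench.
Mind the look-alikes: they are no part of the job. What is meant by the mould is not green, and is the larger of those in its own colour.

How it is judged:
On the way, in this order (a step that is already met when the one before it is completed fails the run):
1. the mould is home against the back wall (within 7 mm) while the gate is still open (x of mould in the frame of mould_box above 0.098 m and z of mould in the frame of mould_box below 0.016 m and value of joint gate above 0.6 rad), for 0.2 s.
2. the gate is shut with the bolt still back (x of mould in the frame of mould_box above 0.098 m and z of mould in the frame of mould_box below 0.016 m and value of joint gate below 0.03 rad and value of joint bolt below 0.015 m), for 0.2 s.
3. the bolt is home in the staple (value of joint gate below 0.03 rad and value of joint bolt above 0.025 m), for 0.2 s.
At the end, for the whole second after the job is handed in: The mould lies flat on the box floor with its back within 7 mm of the back wall, the gate is within 0.03 rad of shut, the bolt is at least 25 of its 30 mm home, all at rest (all of step 3 and x of mould in the frame of mould_box above 0.098 m and z of mould in the frame of mould_box below 0.016 m and angle between mould's own z axis and vertical below 0.05 rad and linear speed of mould below 0.01 m/s); the robot touches nothing.
It fails at once if the mould is lifted or tipped (z of mould in the frame of mould_box above 0.022 m or angle between mould's own z axis and vertical above 0.12 rad).
It fails at once if the bolt is shot while the gate is open (value of joint gate above 0.06 rad and value of joint bolt above 0.018 m).
It fails at once if a bystander is moved more than 20 mm or lifted (distance of any of clamp, tape_measure, wax_bottle, mixing_cup, spacer, screwdriver from where it was at the start of the episode above 0.02 m).
It also fails if it takes over 54 s, if anything falls off the work surface, if the arm or the gripper's body presses on something with over 40 N, if the wrist force passes 120 N, or if a joint passes its speed limit or range.

### The arm

A 6-joint arm with a two-finger parallel gripper is mounted at the origin on the work surface. World frame = base frame: x ahead of the robot, y to its left, z up, the work surface at z = 0. Lengths are in m, angles in rad, forces in N, time in s.
With the tool pointing down it reaches from about 0.3 to 0.775 m from the base axis. Payload 14.6 kg.
Tool frame: the origin (TCP) lies at the very end of the fingers, on their centre line; the grasp point (between the pads) lies 19 mm behind it; z points along the fingers, x is the direction in which the jaws open and shut, and the axes are right-handed (so a half turn about z gives the same grasp; the last joint's range is limited). The gripper opens to 94 mm and grips with 3 to 60 N. Pads are 16 mm wide; open, the fingers measure 119 mm over their backs; the gripper's body (75 mm by 177 mm) begins 78 mm behind the grasp point.
Start: joints at [-1.411, 0.3, 1.521, -0, 1.321, -0.067], TCP at [0.124, -0.536, 0.179] pointing down, gripper open.
Joint ranges: [-3.03, 3.03], [-0.79, 2.21], [0.23, 2.52], [-1.04, 4.18], [0, 3.07], [-2.55, 2.55]. Speed limits (rad/s): [2.22, 2.22, 2.57, 3.14, 3.14, 3.14].

### API

Orientations are given as [roll, pitch, yaw] about the fixed x, y, z axes, in that order (R = Rz(yaw) Ry(pitch) Rx(roll)).
In Python, from station import ctrl gives the robot as it stands.
- The arm moves only by the shell command python3 -m inch 'ROWS' [FORCE]. ROWS is JSON, one flat list of numbers, 7 for each row, row after row: the shift along the tool's x, y, z in cm, then the turn, a rotation vector about the tool's x, y, z in rad, then the opening, from 0 (shut) to 1 (fully open). In form: [tx, ty, tz, wx, wy, wz, claw, tx, ty, tz, wx, wy, wz, claw, ...]. A call has 1 to 20 rows; each row shifts and turns the commanded pose from where the row before left it, along the tool's axes as they then stand; what a row does not reach is not made up. A row lasts 1/8 s, in which the tool goes at most 62.5 mm and 10.7 degrees, less where a joint would pass 70% of its speed; a pose out of reach is approached as far as the arm can. A call is refused whole if a number of a shift passes 6.25 or a number of a turn 0.188, either way. A call with a gripper value outside its range is refused whole. The fingers move at their own pace and stop on an object; FORCE is the grip in N (left out, the last holds). Time passes only in rows, so rows that do not move let the fingers close. It gives the time, the measured TCP pose, the force and the opening at its end, in the units of the state.
- ctrl.get_obs(): the state, without advancing time (a new reading comes with each control period).
- ctrl.camera(name): name is "scene" or "top" or "wrist"; returns (picture, depth): 480x640x3 uint8, red, green, blue; 480x640 float32, m along the optical axis (not along the pixel's ray), 0 where there is no reading.
- ctrl.camera_params(name): a dict with "vertical_fov" (degrees; the focal length in pixels is half the picture's height over the tangent of half this angle, whatever the lens; pixels are square), "cx", "cy" (the principal point, pixels), "camera_from_world" (4x4, takes a point from world to camera coordinates); the wrist camera has in their place "mount" (4x4, takes a point from camera to tool coordinates, whose origin is the TCP and whose axes are the tool frame's). Camera axes: x right, y down, z forward; pixel columns grow to the right and rows downward; lengths in m; the calibration is good to about 2 mm. A picture is of the moment at which its call begins: read the wrist's pose just before it. camera_params takes no time and is no camera call.
- ctrl.hand_in(): hands the job in, once; it reports no verdict.
Trained networks look in the newest picture that a camera, given by its name, has taken for a name from the list of things; names that differ only in an ending like _2 or _b are one class to them, and where a whole thing is asked for, a point or a joint stands for the part that bears it (a point fixed in the world has none). Each returns a list of dicts, best first, with "score" (0 to 1); they miss things now and then, are a little off and sometimes report something else, mostly with a low value. They report only what shows in the picture. A call takes as long as a camera call. They do not tell look-alikes from the thing itself.
- ctrl.spot_in(camera, label): "bbox" ([centre column, centre row, width, height] in pixels, round what is visible of it).
- ctrl.place_of(camera, label): "centre" ([column, row] in pixels: a listed point, or the origin of a listed thing).
The state is a dict: "time_s": time; "qpos": joint angles; "joint_vel": joint speeds; "tau": joint torques, N m; "ee_pos": TCP position; "eef_rot": TCP orientation; "force": force on the tool from outside, world axes, zero at the start; "moment": the same for the moment, N m; "grip_width": finger opening in m.
Only numpy, scipy, OpenCV 4.12 (cv2) and the standard library are available. Lean on these libraries where they do the work, as an engineer would, in place of code of your own. Each camera call takes 0.05 s, during which the arm holds its last target. There are 200 camera calls.

## Working session

There is one attempt and no reset: what is moved stays moved. The work goes in short steps, Python scripts to look and compute and a shell command to move; the robot and the scene stay as the last step left them, time stands still between calls to the robot, and variables do not carry over. Pictures are saved under pics/ and viewed, about 8 in all and at most 12, crops included, and the job is handed in when it is done.

```bash
mkdir -p pics; cat > h.py <<'E'
import numpy as np, cv2
from station import ctrl
from scipy.spatial.transform import Rotation as R
def cam(name):
    p=ctrl.camera_params(name); o=ctrl.get_obs(); im,d=ctrl.camera(name)
    f=240/np.tan(np.radians(p["vertical_fov"])/2)
    if "camera_from_world" in p: T=np.linalg.inv(np.array(p["camera_from_world"]))
    else:
        W=np.eye(4); W[:3,:3]=R.from_euler('xyz',o["eef_rot"]).as_matrix(); W[:3,3]=o["ee_pos"]; T=W@np.array(p["mount"])
    def pw(c,r,z=None):
        ray=np.array([(c-p["cx"])/f,(r-p["cy"])/f,1.])
        if z is None: return T[:3,:3]@(ray*d[int(round(r)),int(round(c))])+T[:3,3]
        v=T[:3,:3]@ray; return T[:3,3]+v*(z-T[2,3])/v[2]
    def cloud():
        r,c=np.mgrid[:480,:640]; P=np.stack([(c-p["cx"])/f*d,(r-p["cy"])/f*d,d],-1)
        return P@T[:3,:3].T+T[:3,3]
    return im,d,pw,cloud
def save(im,n): cv2.imwrite('pics/'+n,im[:,:,::-1])
E
python3 - <<'E'
from h import *
for n in ["top","scene"]:
    im,d,pw,cl=cam(n); save(im,n+'0.png')
    for l in ["mould_box","mould","gate_face","bolt_knob","staple"]:
        for q in ctrl.place_of(n,l)[:3]:
            c=q["centre"]; print(n,l,np.round(c,1),round(q["score"],2),pw(*c).round(3))
o=ctrl.get_obs();print(o["ee_pos"],o["eef_rot"],o["time_s"])
E
```

```text
top mould_box [312. 231.] 0.75 [0.562 0.03  0.04 ]
top mould_box [228.9 177.2] 0.16 [0.702 0.264 0.086]
top mould [256.2 312.7] 0.83 [0.328 0.185 0.012]
top mould [172.5 334.2] 0.56 [0.265 0.414 0.034]
top gate_face [336.9 269.8] 0.71 [ 0.453 -0.042  0.028]
top gate_face [322.3 189. ] 0.61 [0.673 0.004 0.091]
top bolt_knob [362.6 270.9] 0.6 [ 0.449 -0.111  0.078]
top staple [320.9 188.6] 0.84 [0.679 0.007 0.065]
scene mould_box [337.  258.9] 0.64 [0.591 0.009 0.03 ]
scene mould [338.8 136.4] 0.85 [0.265 0.415 0.016]
scene mould [350.3 250.2] 0.68 [0.606 0.048 0.044]
scene mould [302.3 186.5] 0.67 [0.325 0.158 0.015]
scene gate_face [285.7 240.5] 0.81 [ 0.459 -0.056  0.068]
scene bolt_knob [287.  242.5] 0.67 [ 0.468 -0.06   0.071]
scene bolt_knob [270.2 243.9] 0.6 [ 0.452 -0.106  0.099]
scene staple [357.7 268.9] 0.81 [ 0.668 -0.001  0.07 ]
[ 0.12366892 -0.53589587  0.1792325 ] [-3.14157285e+00  2.77832053e-05 -1.34402730e+00] 0.6
```

View pics/top0.png

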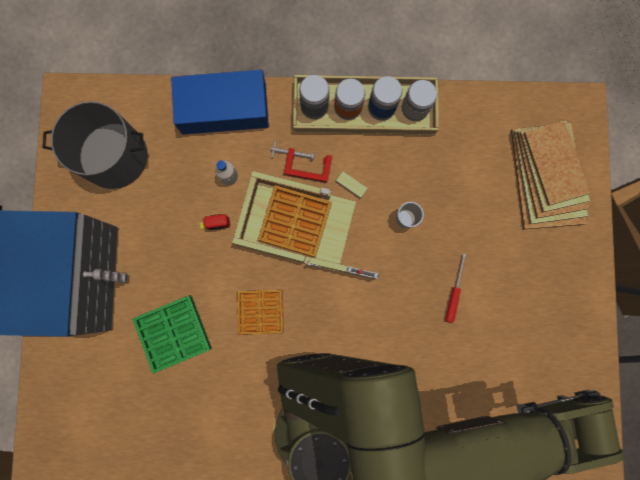

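View pics/scene0.png

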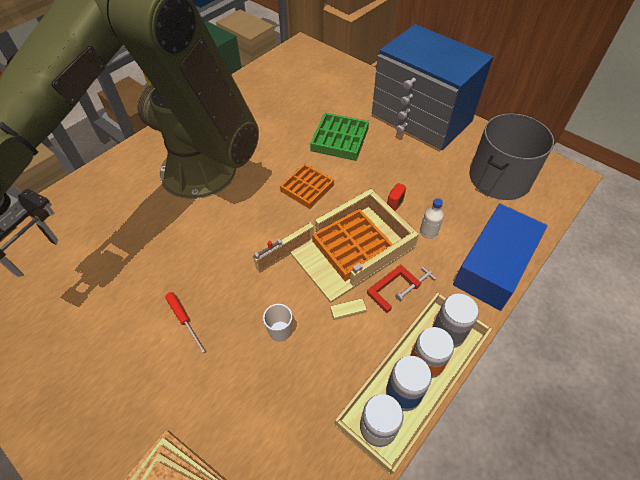

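```bash
python3 - <<'E'
from h import *
im,d,pw,cl=cam("top"); P=cl(); np.save('P.npy',P)
c=im[160:290,220:390]; save(cv2.resize(c,None,fx=4.7,fy=4.5,interpolation=cv2.INTER_CUBIC) if 0 else cv2.resize(c,None,fx=4.5,fy=4.5,interpolation=cv2.INTER_CUBIC),'crop.png')
# wall tops
Q=P[160:290,220:390]; m=(abs(Q[...,2]-.07)<.006)
v=np.zeros(m.shape+(3,),np.uint8); v[m]=255
print(m.sum())
# model fit: inlier maximisation of wall-top plan by box pose (x,y,th) and gate angle
from scipy.optimize import differential_evolution as DE
pts=Q[m][:,:2]
full=Q.reshape(-1,3)[:, :2]; lab=m.ravel()
def inside(p,x0,x1,y0,y1): return (p[:,0]>x0)&(p[:,0]<x1)&(p[:,1]>y0)&(p[:,1]<y1)
def model(a,p):
    q=(p-a[:2])@np.array([[np.cos(a[2]),-np.sin(a[2])],[np.sin(a[2]),np.cos(a[2])]])
    s=inside(q,0,.206,.09,.106)|inside(q,-.024,.206,-.106,-.09)|inside(q,.19,.206,-.106,.106)
    # gate: shut direction -y from pin, rotated toward -x by g
    g=a[3]; u=np.array([-np.sin(g),-np.cos(g)]); n=np.array([np.cos(g),-np.sin(g)])
    w=(q-[-.016,.106]); w=np.c_[w@n,w@u]
    return s|inside(w,0,.016,0,.193)
r=DE(lambda a:-(np.sum(lab&model(a,full))*2.-np.sum(model(a,full))),[(.45,.65),(-.1,.05),(1,2.2),(.6,1.9)],seed=1,popsize=40,maxiter=200,tol=0)
a=r.x; print(a, r.fun, lab.sum(), model(a,full).sum())
np.save('box.npy',a)
hsv=cv2.cvtColor(im,cv2.COLOR_RGB2HSV); B=np.array([[np.cos(a[2]),-np.sin(a[2])],[np.sin(a[2]),np.cos(a[2])]])
q=(P[...,:2]-a[:2])@B
om=(hsv[...,0]<14)&(hsv[...,1]>195)&(hsv[...,2]>90)&(abs(q[...,1])<.09)&(q[...,0]<.19)&(q[...,0]>-.1)&(abs(P[...,2]-.045)<.012)
print(om.sum(),np.percentile(q[om],[0.5,3,50,97,99.5],axis=0).round(3), cv2.minAreaRect((q[om]*1000).astype(np.float32)))
for l,lo,hi in [("knob",.088,.11),("guides",.078,.088)]:
    mm=(P[...,2]>lo)&(P[...,2]<hi)&(q[...,0]<0)&(q[...,0]>-.25)&(abs(q[...,1])<.16)
    print(l,q[mm].round(3)[:30].tolist())
E
```

```text
1605
[0.57707746 0.0259644  1.33525065 1.54511627] -1097.0 1605 1615
33 [[-0.008 -0.067]
 [-0.006 -0.065]
 [ 0.035 -0.024]
 [ 0.116  0.058]
 [ 0.119  0.066]] ((55.751155853271484, 0.22100067138671875), (137.63148498535156, 123.86104583740234), 88.427734375)
knob [[-0.001, -0.102], [-0.001, -0.099], [-0.004, -0.1], [-0.007, -0.101], [-0.009, -0.101], [-0.015, -0.102], [-0.002, -0.096], [-0.005, -0.097], [-0.008, -0.097], [-0.013, -0.098], [-0.018, -0.1], [-0.0, -0.093], [-0.005, -0.094], [-0.011, -0.095], [-0.019, -0.097], [-0.001, -0.09], [-0.014, -0.093], [-0.012, -0.09], [-0.015, -0.091], [-0.018, -0.091], [-0.221, -0.098], [-0.22, -0.078], [-0.242, -0.06], [-0.127, 0.095], [-0.154, 0.091], [-0.156, 0.091], [-0.152, 0.094], [-0.154, 0.094], [-0.157, 0.093], [-0.159, 0.093]]
guides [[-0.003, -0.104], [-0.006, -0.104], [-0.012, -0.102], [-0.017, -0.104], [-0.015, -0.101], [-0.003, -0.094], [-0.008, -0.096], [-0.013, -0.097], [-0.016, -0.098], [-0.003, -0.092], [-0.006, -0.093], [-0.009, -0.093], [-0.011, -0.094], [-0.017, -0.095], [-0.001, -0.089], [-0.009, -0.091], [-0.015, -0.089], [-0.018, -0.09], [-0.233, -0.122], [-0.236, -0.123], [-0.239, -0.125], [-0.245, -0.126], [-0.246, -0.125], [-0.25, -0.127], [-0.229, -0.119], [-0.232, -0.119], [-0.234, -0.12], [-0.237, -0.121], [-0.239, -0.121], [-0.242, -0.122]]
```

View pics/crop.png

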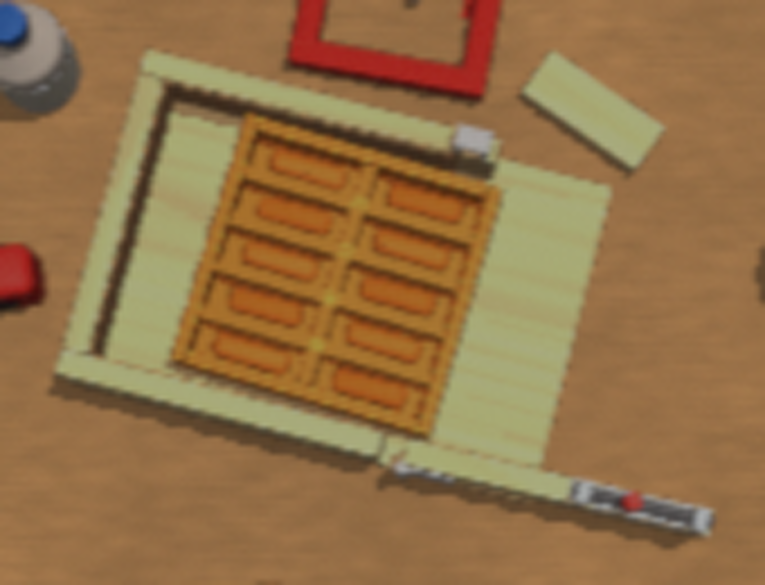

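```bash
python3 -m inch '[0,0,0,0,0,-0.185,0.6,0,0,0,0,0,-0.185,0.6,0,0,0,0,0,-0.185,0.6,0,0,0,0,0,-0.185,0.6,0,0,0,0,0,-0.185,0.6,0,0,0,0,0,-0.183,0.6,2.2,-3.94,0,0,0,0,0.6,2.2,-3.94,0,0,0,0,0.6,2.2,-3.94,0,0,0,0,0.6,2.2,-3.94,0,0,0,0,0.6,2.2,-3.94,0,0,0,0,0.6,2.2,-3.94,0,0,0,0,0.6,2.2,-3.94,0,0,0,0,0.6,2.2,-3.94,0,0,0,0,0.6,2.2,-3.94,0,0,0,0,0.6,2.2,-3.94,0,0,0,0,0.6,2.2,-3.94,0,0,0,0,0.6,2.2,-3.94,0,0,0,0,0.6,2.2,-3.94,0,0,0,0,0.6,2.2,-3.94,0,0,0,0,0.6]'
cat >> h.py <<'E'
A=np.load('box.npy')
def b2w(x,y): c,s=np.cos(A[2]),np.sin(A[2]); return np.array([A[0]+c*x-s*y,A[1]+s*x+c*y])
def w2b(p): c,s=np.cos(A[2]),np.sin(A[2]); d=np.array(p)[:2]-A[:2]; return np.array([c*d[0]+s*d[1],-s*d[0]+c*d[1]])
def where():
    o=ctrl.get_obs(); M=R.from_euler('xyz',o["eef_rot"]).as_matrix()
    print('t',round(o["time_s"],2),'box xy',w2b(o["ee_pos"]).round(4),'z',round(o["ee_pos"][2],4),'yaw-box',round(o["eef_rot"][2]-A[2]+np.pi/2,4),'F',np.round(o["force"],1),'q',np.round(o["qpos"],2))
def shift(x,y,z):
    o=ctrl.get_obs(); M=R.from_euler('xyz',o["eef_rot"]).as_matrix()
    return (100*M.T@(np.r_[b2w(x,y),z]-o["ee_pos"])).round(2)
E
python3 - <<'E'
from h import *
where()
im,d,pw,cl=cam("wrist"); save(im,'w1.png')
for l in ["mould","bolt_knob","gate_face","staple"]:
    for q in ctrl.place_of("wrist",l)[:2]: print(l,np.round(q["centre"]),round(q["score"],2),w2b(pw(*q["centre"])).round(3),pw(*q["centre"])[2].round(3))
P=cl(); q=np.stack([w2b(p) for p in P.reshape(-1,3)]).reshape(480,640,2)
hsv=cv2.cvtColor(im,cv2.COLOR_RGB2HSV)
om=(hsv[...,0]<14)&(hsv[...,1]>150)&(abs(q[...,1])<.09)&(q[...,0]<.19)&(q[...,0]>-.1)&(abs(P[...,2]-.048)<.006)
print('mould',om.sum(),q[om].min(0),q[om].max(0),cv2.minAreaRect((q[om]*1000).astype(np.float32)))
mm=(P[...,2]>.093)&(P[...,2]<.108)&(q[...,0]<-.03)&(q[...,0]>-.25)&(abs(q[...,1]-.1)<.06)
print('knob',mm.sum(),q[mm].mean(0) if mm.any() else 0)
E
```

```text
time_s: 3.15
ee_pos: [0.553, -0.0704, 0.1793]
eef_rot: [3.142, -0.0, -0.236]
force: [-0.4, -0.2, 0.4]
grip_width: 0.0567
t 3.15 box xy [-0.0993  0.0009] z 0.1793 yaw-box -0.0004 F [-0.4 -0.2  0.4] q [-0.19  0.32  1.5  -0.    1.33  0.04]
mould [40. 33.] 0.68 [0.075 0.256] 0.024
mould [314.  62.] 0.65 [0.05  0.004] 0.031
bolt_knob [210. 301.] 0.8 [-0.157  0.096] 0.104
gate_face [211. 222.] 0.75 [-0.093  0.099] 0.071
staple [432. 128.] 0.7 [-0.01  -0.091] 0.091
staple [210. 304.] 0.47 [-0.16   0.096] 0.103
mould 3536 [-0.03138983 -0.08584853] [0.09572814 0.08648136] ((31.944679260253906, 0.0712432861328125), (171.80870056152344, 126.2736587524414), 89.4948501586914)
knob 181 [-0.15608491  0.09654455]
```

View pics/w1.png

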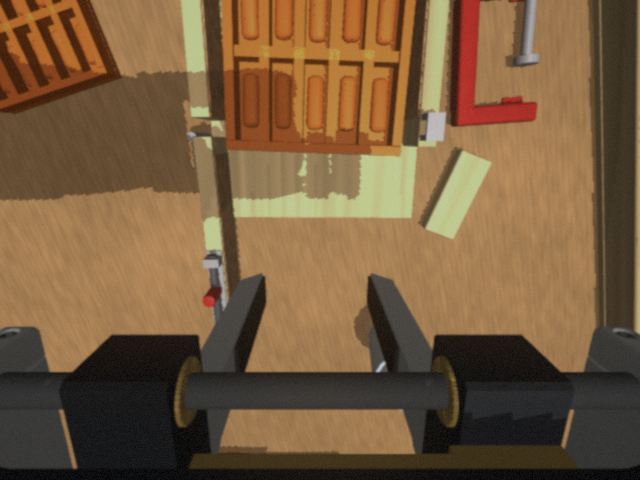

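```bash
python3 -m inch '[0,0,3.9,0,0,0,0.6,0,0,3.9,0,0,0,0.6,0,0,3.9,0,0,0,0.6,0,0,3.8,0,0,0,0.6,0,-2,0,0,0,0,0.6,0,-2,0,0,0,0,0.6,0,-1,0,0,0,0,0.6,0,-0.7,0,0,0,0,0.6,0,-0.7,0,0,0,0,0.6,0,-0.7,0,0,0,0,0.6,0,-0.7,0,0,0,0,0.6,0,-0.7,0,0,0,0,0.6,0,-0.7,0,0,0,0,0.6,0,-0.7,0,0,0,0,0.6]'
python3 -m inch '[0,-0.4,0,0,0,0,0.6,0,0,0,0,0,0,0.6]'; python3 -c "
from h import *
where()"
```

```text
time_s: 5.15
ee_pos: [0.5753, 0.0251, 0.0242]
eef_rot: [3.142, 0.0, -0.236]
force: [-0.0, 0.5, -0.5]
grip_width: 0.0565
time_s: 5.4
ee_pos: [0.5762, 0.0288, 0.0242]
eef_rot: [3.142, 0.0, -0.236]
force: [-1.3, 0.1, 0.1]
grip_width: 0.0567
t 5.4 box xy [0.0025 0.0015] z 0.0242 yaw-box -0.0001 F [-1.3  0.1  0.1] q [-0.01  0.53  1.59 -0.    1.03  0.22]
```

```bash
for i in 1; do python3 -m inch '[0,-0.3,0,0,0,0,0.6,0,-0.3,0,0,0,0,0.6]'; python3 -m inch '[0,-0.3,0,0,0,0,0.6,0,-0.1,0,0,0,0,0.6]';python3 -m inch '[0,-0.2,0,0,0,0,0.6,0,0,0,0,0,0,0.6]'; done; python3 -c "
from h import *
where()"
```

```text
time_s: 5.65
ee_pos: [0.5776, 0.0344, 0.0243]
eef_rot: [3.142, -0.0, -0.236]
force: [-0.1, 0.4, 0.6]
grip_width: 0.0564
time_s: 5.9
ee_pos: [0.5785, 0.0385, 0.0242]
eef_rot: [-3.142, 0.0, -0.236]
force: [0.6, 0.3, -0.6]
grip_width: 0.0561
time_s: 6.15
ee_pos: [0.579, 0.0403, 0.0242]
eef_rot: [-3.142, 0.0, -0.236]
force: [-0.7, -0.3, 0.6]
grip_width: 0.0563
t 6.15 box xy [0.0144 0.0015] z 0.0242 yaw-box -0.0004 F [-0.7 -0.3  0.6] q [0.01 0.54 1.58 0.   1.03 0.24]
```

```bash
python3 - <<'E'
from h import *
im,d,pw,cl=cam("top"); P=cl(); c=im[160:290,220:390]; save(np.hstack([cv2.resize(c,None,fx=2.4,fy=2.4,interpolation=cv2.INTER_CUBIC),cv2.resize(cam("wrist")[0],(408,312))]),'c2.png')
E
```

```text
(no output)
```

View pics/c2.png

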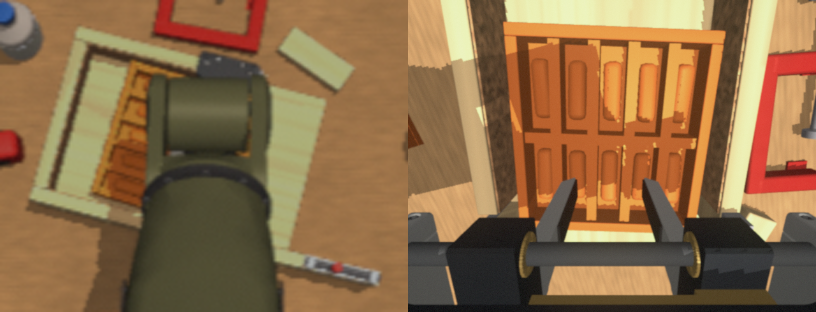

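```bash
python3 - <<'E'
from h import *
where()
im,d,pw,cl=cam("wrist"); save(im[20:480],'w2.png')
for c,r in [(380,33),(380,38),(380,45),(340,205),(340,340),(340,345),(340,350),(340,356),(340,362)]:
    c-=0
    x=(c-0);print(c,r,im[r,c],w2b(pw(c,r)).round(4),pw(c,r)[2].round(4))
P=cl(); q=np.stack([w2b(p) for p in P.reshape(-1,3)]).reshape(480,640,2)
hsv=cv2.cvtColor(im,cv2.COLOR_RGB2HSV)
om=(hsv[...,0]<14)&(hsv[...,1]>150)&(abs(q[...,1])<.09)&(q[...,0]<.2)&(q[...,0]>-.1)&(abs(P[...,2]-.048)<.006)
print(om.sum(),np.percentile(q[om],[.3,2,98,99.7],axis=0).round(4),cv2.minAreaRect((q[om]*1000).astype(np.float32)))
E
```

```text
t 6.25 box xy [0.0143 0.0015] z 0.0242 yaw-box -0.0004 F [-0.2 -0.  -0.2] q [ 0.01  0.54  1.58 -0.    1.03  0.24]
380 33 [237 237 177] [ 0.1512 -0.0331] 0.0123
380 38 [237 237 178] [ 0.1487 -0.0332] 0.0125
380 45 [234 155  74] [ 0.1366 -0.0274] 0.0491
340 205 [191 101  49] [ 0.0604 -0.0104] 0.0455
340 340 [195 124  57] [-0.022 -0.012] 0.045
340 345 [231 144  69] [-0.0233 -0.0118] 0.0483
340 350 [235 156  75] [-0.0272 -0.0119] 0.0476
340 356 [234 181 111] [-0.0304 -0.0119] 0.0489
340 362 [236 231 168] [-0.0603 -0.0148] 0.0125
23732 [[-0.0233 -0.0821]
 [-0.0218 -0.0738]
 [ 0.1316  0.0819]
 [ 0.1338  0.0841]] ((55.882102966308594, 0.157073974609375), (167.06549072265625, 166.6179962158203), 87.92652130126953)
```

View pics/w2.png

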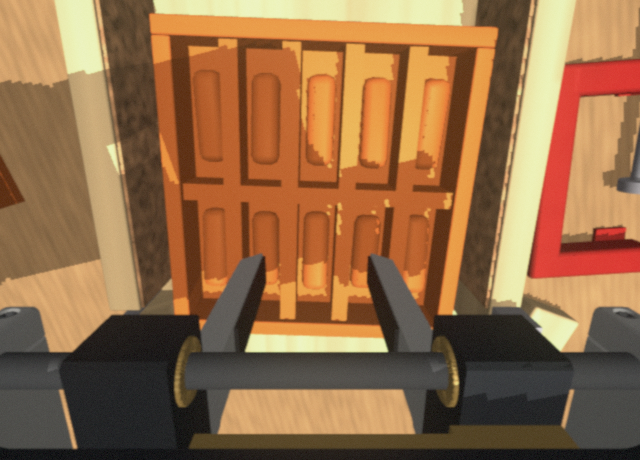

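```bash
python3 - <<'E'
from h import *
o=ctrl.get_obs(); M=R.from_euler('xyz',o["eef_rot"]).as_matrix()
im,d,pw,cl=cam("wrist")
p=ctrl.camera_params("wrist"); print(p)
for c,r in [(255,280),(250,284),(240,310),(220,345),(376,282),(380,290)]:
    w=pw(c,r); print(c,r,im[r,c],d[r,c],'box',w2b(w).round(4),w[2].round(4),'tool',(M.T@(w-o["ee_pos"])).round(4))
E
```

```text
{'vertical_fov': 69.12634499378966, 'cx': 316.0714894763018, 'cy': 239.35645335304233, 'mount': array([[ 9.99999438e-01,  7.69934903e-04, -7.28731669e-04,
        -8.03576100e-04],
       [-5.40413644e-04,  9.61614280e-01,  2.74404235e-01,
        -7.97094692e-02],
       [ 9.12032178e-04, -2.74403687e-01,  9.61614156e-01,
        -2.06061858e-01],
       [ 0.00000000e+00,  0.00000000e+00,  0.00000000e+00,
         1.00000000e+00]])}
255 280 [98 91 86] 0.18261413 box [0.0233 0.0344] 0.0606 tool [-0.0329 -0.0091 -0.0363]
250 284 [97 92 89] 0.17783605 box [0.0232 0.0361] 0.0656 tool [-0.0346 -0.009  -0.0413]
240 310 [96 90 86] 0.14989139 box [0.0236 0.0351] 0.0946 tool [-0.0336 -0.0093 -0.0703]
220 345 [94 95 88] 0.124213845 box [0.0236 0.0366] 0.1212 tool [-0.0351 -0.0094 -0.097 ]
376 282 [99 92 88] 0.18009485 box [ 0.0233 -0.0286] 0.0632 tool [ 0.0301 -0.0091 -0.0389]
380 290 [105  97  93] 0.16949621 box [ 0.0237 -0.0287] 0.0741 tool [ 0.0302 -0.0095 -0.0498]
```

```bash
python3 - <<'E'
from h import *
o=ctrl.get_obs(); M=R.from_euler('xyz',o["eef_rot"]).as_matrix()
im,d,pw,cl=cam("wrist"); P=cl(); T=(P-o["ee_pos"])@M
for c in [235,245,250,255,260,263,370,378,385]:
    col=T[:,c]; 
    k=[r for r in range(200,480) if d[r,c]>0 and -.013<col[r,1]<-.003 and abs(col[r,0])<.06]
    if k: print(c,k[0],k[-1],col[k[0]].round(4),col[k[-1]].round(4))
for r in range(262,300,3): print(r,[tuple((1000*T[r,c]).round().astype(int)) for c in (245,255,262)])
for c,r in [(130,345),(130,380),(130,430),(40,400),(310,390),(310,440),(310,470),(20,340)]: print(c,r,T[r,c].round(3),d[r,c])
E
```

```text
235 263 359 [-0.0468 -0.0127 -0.0201] [-0.0303 -0.0031 -0.0962]
245 258 341 [-0.043  -0.0126 -0.011 ] [-0.0289 -0.0036 -0.0852]
250 251 328 [-0.0426 -0.0124  0.0031] [-0.0289 -0.003  -0.0743]
255 256 314 [-0.038  -0.0121 -0.0058] [-0.0288 -0.0032 -0.0623]
260 256 299 [-0.0346 -0.0127 -0.0076] [-0.029  -0.0031 -0.0466]
263 256 291 [-0.0328 -0.0128 -0.008 ] [-0.0289 -0.0032 -0.0371]
370 257 290 [ 0.0314 -0.0122 -0.0081] [ 0.0274 -0.0039 -0.0373]
378 256 312 [ 0.0366 -0.0121 -0.0058] [ 0.0274 -0.0042 -0.0622]
385 254 334 [ 0.0411 -0.0128 -0.004 ] [ 0.0275 -0.003  -0.079 ]
262 [(np.int64(-43), np.int64(-10), np.int64(-11)), (np.int64(-38), np.int64(-8), np.int64(-6)), (np.int64(-34), np.int64(-9), np.int64(-8))]
265 [(np.int64(-43), np.int64(-9), np.int64(-13)), (np.int64(-38), np.int64(-6), np.int64(-5)), (np.int64(-34), np.int64(-7), np.int64(-7))]
268 [(np.int64(-43), np.int64(-6), np.int64(-11)), (np.int64(-38), np.int64(-4), np.int64(-5)), (np.int64(-34), np.int64(-5), np.int64(-9))]
271 [(np.int64(-43), np.int64(-5), np.int64(-13)), (np.int64(-39), np.int64(-2), np.int64(-5)), (np.
[... 964 characters left out ...]
, np.int64(-9), np.int64(-51)), (np.int64(-29), np.int64(-4), np.int64(-40))]
295 [(np.int64(-34), np.int64(-9), np.int64(-55)), (np.int64(-31), np.int64(-7), np.int64(-51)), (np.int64(-29), np.int64(-2), np.int64(-40))]
298 [(np.int64(-34), np.int64(-9), np.int64(-57)), (np.int64(-30), np.int64(-8), np.int64(-56)), (np.int64(-29), np.int64(-1), np.int64(-40))]
130 345 [-0.045 -0.033 -0.133] 0.082726724
130 380 [-0.039 -0.032 -0.145] 0.07128137
130 430 [-0.039 -0.023 -0.148] 0.07123805
40 400 [-0.061 -0.025 -0.142] 0.076551564
310 390 [-0.002 -0.026 -0.14 ] 0.07787382
310 440 [-0.006  0.157  0.024] 0.2857055
310 470 [-0.002 -0.023 -0.158] 0.062121443
20 340 [-0.074 -0.032 -0.13 ] 0.085961126
```

The images put the fingertips at tool z ≈ -30 mm, well short of the reported TCP. So the fingers passed over the mould, which is why no force showed and it did not move. I'll back off and go about 29 mm lower.

```bash
python3 -m inch '[0,3.3,0,0,0,0,0.6,0,3.3,0,0,0,0,0.6,0,3.3,0,0,0,0,0.6,0,0,1,0,0,0,0.6,0,0,1,0,0,0,0.6,0,0,0.8,0,0,0,0.6,0,0,0,0,0,0,0.6]'
python3 -m inch '[0,-1.5,0,0,0,0,0.6,0,-1.5,0,0,0,0,0.6,0,-1,0,0,0,0,0.6,0,-0.7,0,0,0,0,0.6,0,-0.7,0,0,0,0,0.6,0,-0.7,0,0,0,0,0.6]'; python3 -c "
from h import *
where()"
```

```text
time_s: 7.28
ee_pos: [0.5555, -0.0553, -0.0047]
eef_rot: [3.142, 0.001, -0.235]
force: [1.0, -0.4, 0.0]
grip_width: 0.0561
time_s: 8.02
ee_pos: [0.5702, 0.0033, -0.0036]
eef_rot: [3.141, -0.0, -0.236]
force: [-1.1, -4.7, 3.4]
grip_width: 0.0564
t 8.03 box xy [-0.0236  0.0014] z -0.0036 yaw-box -0.0007 F [-1.1 -4.7  3.4] q [-0.06  0.56  1.62 -0.    0.97  0.18]
```

```bash
python3 -m inch '[0,-0.7,0,0,0,0,0.6,0,-0.7,0,0,0,0,0.6,0,-0.7,0,0,0,0,0.6,0,-0.7,0,0,0,0,0.6]'
python3 -m inch '[0,-0.3,0,0,0,0,0.6,0,-0.2,0,0,0,0,0.6]'; python3 -m inch '[0,-0.2,0,0,0,0,0.6,0,-0.1,0,0,0,0,0.6]';  python3 -c "
from h import *
where()"
```

```text
time_s: 8.52
ee_pos: [0.5768, 0.0309, -0.0037]
eef_rot: [3.142, 0.0, -0.236]
force: [-0.1, -4.1, 4.5]
grip_width: 0.0564
time_s: 8.78
ee_pos: [0.5778, 0.0355, -0.0038]
eef_rot: [3.142, 0.0, -0.236]
force: [-1.1, -4.4, 3.2]
grip_width: 0.0561
time_s: 9.02
ee_pos: [0.5777, 0.0361, -0.0038]
eef_rot: [3.138, 0.001, -0.236]
force: [-10.9, -24.2, 8.7]
grip_width: 0.0558
t 9.03 box xy [0.01   0.0017] z -0.0038 yaw-box -0.0008 F [-10.9 -24.2   8.7] q [ 0.    0.57  1.59 -0.    0.98  0.24]
```

```bash
python3 -m inch '[0,0.8,0,0,0,0,0.6,0,1.7,0,0,0,0,0.6,0,0,-4,0,0,0,0.3,0,0,-5,0,0,0,0,0,0,-5,0,0,0,0,0,0,-2,0,0,0,0,0,0,0,0,0,0,0]'
python3 - <<'E'
from h import *
where()
im,d,pw,cl=cam("wrist");P=cl(); q=np.stack([w2b(p) for p in P.reshape(-1,3)]).reshape(480,640,2)
hsv=cv2.cvtColor(im,cv2.COLOR_RGB2HSV)
om=(hsv[...,0]<14)&(hsv[...,1]>150)&(abs(q[...,1])<.09)&(q[...,0]<.2)&(q[...,0]>-.1)&(abs(P[...,2]-.048)<.006)
print(om.sum(),np.percentile(q[om],[.3,2,98,99.7],axis=0).round(4))
wm=(abs(P[...,2]-.07)<.004)&(abs(q[...,1])<.08)&(q[...,0]>.15)
if wm.any(): print('back wall inner',np.percentile(q[wm][:,0],[1,5,50]))
mm=(P[...,2]>.094)&(P[...,2]<.108)&(q[...,0]<-.1)&(q[...,0]>-.2)&(abs(q[...,1]-.1)<.03); print('knob',mm.sum(),q[mm].mean(0))
gm=(abs(P[...,2]-.07)<.003)&(q[...,0]<-.03)&(q[...,0]>-.12)&(abs(q[...,1]-.1)<.03); print('gate fit',np.polyfit(q[gm][:,0],q[gm][:,1],1),np.percentile(q[gm],[2,50,98],axis=0))
print('to pre-push', shift(-.097,.142,.155), 'down', shift(-.097,.142,.006))
E
```

```text
time_s: 9.9
ee_pos: [0.5731, 0.0135, 0.1573]
eef_rot: [-3.141, -0.002, -0.236]
force: [-0.2, -0.7, 0.2]
grip_width: 0.0097
t 9.9 box xy [-0.013  0.001] z 0.1573 yaw-box -0.0007 F [-0.2 -0.7  0.2] q [-0.04  0.37  1.48  0.    1.29  0.2 ]
6081 [[ 0.0196 -0.0768]
 [ 0.0205 -0.0684]
 [ 0.1581  0.0856]
 [ 0.1717  0.0865]]
knob 0 [nan nan]
gate fit [0.02681428 0.10051942] [[-0.10847335  0.09075662]
 [-0.06813276  0.09859103]
 [-0.03153444  0.10725198]]
to pre-push [-14.04   8.4    0.08] down [-14.04   8.41  14.98]<stdin>:9: RuntimeWarning: Mean of empty slice.
  ret = um.true_divide(
```

```bash
python3 -m inch '[-3.5,2.1,0,0,0,0,0,-3.5,2.1,0,0,0,0,0,-3.5,2.1,0,0,0,0,0,-3.54,2.1,0,0,0,0,0,0,0,0,0,0,0,0,0,0,4,0,0,0,0,0,0,4,0,0,0,0,0,0,4,0,0,0,0,0,0,3,0,0,0,0,0,0,0,0,0,0,0]'
python3 - <<'E'
from h import *
where()
im,*_=cam("wrist"); save(cv2.resize(np.hstack([im,cam("scene")[0][150:350,200:440].repeat(2,0).repeat(2,1)[:,:480] if 0 else cv2.resize(cam("scene")[0][150:350,220:487],(640,480))]),(800,300)),'w3.png')
E
```

```text
time_s: 11.2
ee_pos: [0.4152, -0.0345, 0.004]
eef_rot: [3.141, 0.005, -0.236]
force: [-0.4, -0.1, 1.0]
grip_width: 0.001
t 11.2 box xy [-0.0966  0.1433] z 0.004 yaw-box -0.0004 F [-0.4 -0.1  1. ] q [-0.17  0.27  2.04  0.    0.84  0.06]
```

View pics/w3.png

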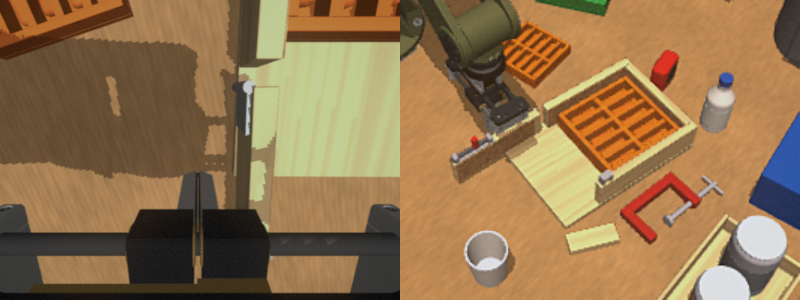

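```bash
python3 -m inch '[1.3,0,0,0,0,0,0,1.3,0,0,0,0,0,0,1.3,0,0,0,0,0,0,1.3,0,0,0,0,0,0,1.13,-0.39,0,0,0,0,0,1.13,-0.39,0,0,0,0,0,1.01,-0.76,0,0,0,0,0,1.01,-0.76,0,0,0,0,0,0.75,-1.1,0,0,0,0,0,0.75,-1.1,0,0,0,0,0,0.32,-1.0,0,0,0,0,0,0.3,-0.8,0,0,0,0,0]'
python3 -m inch '[0,-0.4,0,0,0,0,0,0,-0.3,0,0,0,0,0]';python3 -m inch '[0,-0.2,0,0,0,0,0,0,-0.1,0,0,0,0,0]'; python3 -c "
from h import *
where()"
```

```text
time_s: 12.8
ee_pos: [0.5444, -0.0001, 0.0063]
eef_rot: [3.142, -0.0, -0.236]
force: [-2.4, -1.6, -0.6]
grip_width: 0.0002
time_s: 13.05
ee_pos: [0.5459, 0.0061, 0.0064]
eef_rot: [-3.142, -0.001, -0.236]
force: [0.4, -2.5, 0.3]
grip_width: 0.0002
time_s: 13.3
ee_pos: [0.546, 0.0068, 0.0064]
eef_rot: [3.138, 0.0, -0.236]
force: [-6.4, -22.6, 3.3]
grip_width: 0.0004
t 13.3 box xy [-0.0259  0.0257] z 0.0064 yaw-box -0.0007 F [ -6.4 -22.6   3.3] q [-0.05  0.5   1.69 -0.    0.96  0.19]
```

```bash
python3 -m inch '[0,0.8,0,0,0,0,0,0,3,0,0,0,0,0,0,2.2,-4,0,0,0,0,0,0,-5,0,0,0,0,0,0,-5,0,0,0,0,0,0,0,0,0,0,0]'
python3 - <<'E'
from h import *
where()
im,d,pw,cl=cam("wrist");save(im,'w4.png');P=cl(); q=np.stack([w2b(p) for p in P.reshape(-1,3)]).reshape(480,640,2)
hsv=cv2.cvtColor(im,cv2.COLOR_RGB2HSV); red=((hsv[...,0]<8)|(hsv[...,0]>172))&(hsv[...,1]>150)
mm=(P[...,2]>.096)&(P[...,2]<.108)&(abs(q[...,0])<.05)&(q[...,1]<.02)&(q[...,1]>-.085)&red; print('knob',mm.sum(),q[mm].mean(0),P[mm][:,2].max())
gm=(abs(P[...,2]-.07)<.004)&(q[...,0]<.008)&(q[...,0]>-.03)&(q[...,1]>-.085)&(q[...,1]<.1)
x=q[gm]; print('gate top slope',np.polyfit(x[:,1],x[:,0],1),np.percentile(x[:,0],[2,98]))
print(shift(-.008,.006,.12),shift(-.008,.006,.062))
E
```

```text
time_s: 14.05
ee_pos: [0.5339, -0.0496, 0.15]
eef_rot: [-3.141, -0.007, -0.236]
force: [-0.3, 0.8, -0.1]
grip_width: 0.0
t 14.05 box xy [-0.0836  0.0243] z 0.15 yaw-box -0.0006 F [-0.3  0.8 -0.1] q [-0.16  0.29  1.6   0.    1.24  0.07]
knob 196 [-0.00853074 -0.03112375] 0.10408420401670931
gate top slope [ 0.01051394 -0.00792309] [-0.01615896  0.00299084]
[ 1.93 -7.56  2.75] [ 1.92 -7.56  8.55]
```

View pics/w4.png

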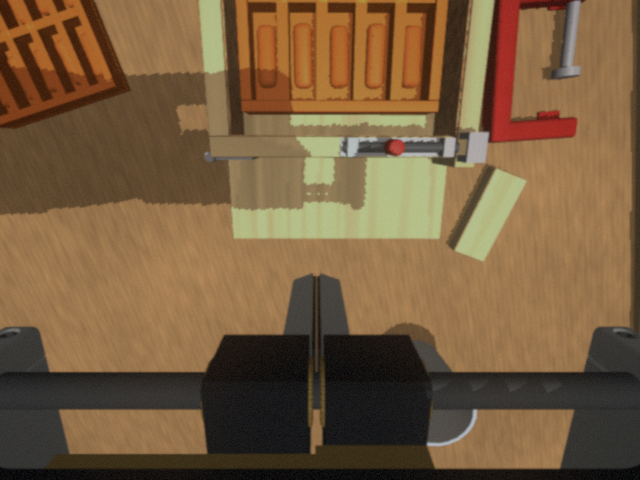

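```bash
python3 -m inch '[0.48,-1.9,0,0,0,0,0,0.48,-1.9,0,0,0,0,0,0.48,-1.9,0,0,0,0,0,0.48,-1.86,0,0,0,0,0,0,0,0,0,0,0,0,0,0,3,0,0,0,0,0,0,3,0,0,0,0,0,0,2,0,0,0,0,0,0,0.65,0,0,0,0,0,0,0,0,0,0,0]'
python3 -m inch '[0.8,0,0,0,0,0,0,0.8,0,0,0,0,0,0,0.8,0,0,0,0,0,0,0.6,0,0,0,0,0,0,0.6,0,0,0,0,0,0]'; python3 -c "
from h import *
where()"
```

```text
time_s: 15.35
ee_pos: [0.5688, 0.0194, 0.06]
eef_rot: [3.142, -0.0, -0.236]
force: [-0.5, 1.0, 0.5]
grip_width: 0.0006
time_s: 15.98
ee_pos: [0.604, 0.0111, 0.0597]
eef_rot: [3.142, 0.0, -0.236]
force: [-1.3, 0.3, 1.6]
grip_width: 0.0004
t 15.97 box xy [-0.0081 -0.0297] z 0.0597 yaw-box -0.0005 F [-1.3  0.3  1.6] q [-0.04  0.54  1.48  0.    1.13  0.19]
```

```bash
python3 -m inch '[0.5,0,0,0,0,0,0,0.5,0,0,0,0,0,0]'; python3 -m inch '[0.2,0,0,0,0,0,0,0.2,0,0,0,0,0,0]'; python3 -m inch '[0.2,0,0,0,0,0,0,0.1,0,0,0,0,0,0]'; python3 -c "
from h import *
where()"
```

```text
time_s: 16.23
ee_pos: [0.6137, 0.0088, 0.0597]
eef_rot: [3.142, 0.0, -0.236]
force: [-0.6, 1.0, 1.6]
grip_width: 0.0006
time_s: 16.48
ee_pos: [0.6161, 0.0082, 0.0595]
eef_rot: [3.141, 0.003, -0.236]
force: [-16.2, 2.8, 7.9]
grip_width: 0.0006
time_s: 16.73
ee_pos: [0.6166, 0.0082, 0.0593]
eef_rot: [3.141, 0.01, -0.236]
force: [-33.8, 4.9, 17.2]
grip_width: 0.0001
t 16.73 box xy [-0.0081 -0.0425] z 0.0593 yaw-box -0.0 F [-33.8   4.9  17.2] q [-0.05  0.57  1.43  0.    1.15  0.19]
```

Firm stop at y ≈ -0.0425, where the bolt should be home. I'll back off, lift clear and check.

```bash
python3 -m inch '[-0.6,0,0,0,0,0,0,-0.8,0,0,0,0,0,0,0,0,-4,0,0,0,0,0,0,-5,0,0,0,0,0,4,0,0,0,0,0,0,4,0,0,0,0,0,0,0,0,0,0,0,0]'
python3 - <<'E'
from h import *
where()
im,d,pw,cl=cam("wrist");save(im,'w5.png');P=cl(); q=np.stack([w2b(p) for p in P.reshape(-1,3)]).reshape(480,640,2)
hsv=cv2.cvtColor(im,cv2.COLOR_RGB2HSV); red=((hsv[...,0]<8)|(hsv[...,0]>172))&(hsv[...,1]>150)
mm=(P[...,2]>.096)&(P[...,2]<.108)&(abs(q[...,0])<.05)&(q[...,1]<.02)&(q[...,1]>-.085)&red; print('knob',mm.sum(),q[mm].mean(0))
om=(hsv[...,0]<14)&(hsv[...,1]>150)&(abs(q[...,1])<.09)&(q[...,0]<.2)&(q[...,0]>0)&(abs(P[...,2]-.048)<.006)
print(om.sum(),np.percentile(q[om],[.3,2],axis=0).round(4))
E
```

```text
time_s: 17.6
ee_pos: [0.5874, -0.0693, 0.1499]
eef_rot: [3.141, -0.001, -0.239]
force: [-0.6, 0.3, 0.4]
grip_width: 0.0002
t 17.6 box xy [-0.0902 -0.0323] z 0.1499 yaw-box -0.0033 F [-0.6  0.3  0.4] q [-0.18  0.42  1.43 -0.    1.29  0.06]
knob 200 [-0.00888586 -0.05819652]
2978 [[ 0.0188 -0.0689]
 [ 0.019  -0.0682]]
```

View pics/w5.png

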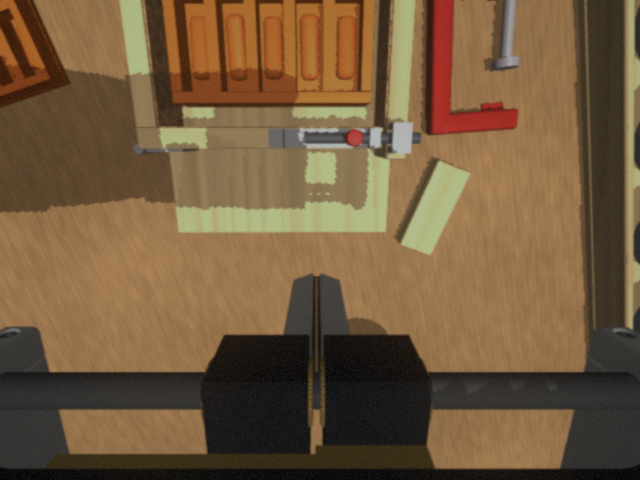

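```bash
python3 -c "
from h import *
print(ctrl.hand_in())"
```

```text
the job is handed in; nothing more can be done
None
```

The casting box is closed up and the job is handed in at about 17.6 s; no verdict was reported. I pushed the larger orange mould home with the gate open, then the gate shut, then the bolt home.

**Last checks**
- **Mould:** its front face measures 19–20 mm into the box, against 20 mm when home. The push ended on a firm stop at about 27 N.
- **Gate:** it stopped firmly at about 23 N. Its top edge fits at roughly 0.01 rad from shut.
- **Bolt:** it stopped firmly at about 34 N, and the last picture shows it through the staple. The knob measures about 27 mm further along than before the push; it started about 2 mm off its back stop.
- **Bystanders:** I steered clear of all of them. In the last pictures the clamp and spacer look undisturbed. I did not measure any of their positions at the end.

**What disagreed:** the wrist images showed the real fingertips about 30 mm short of the reported TCP. My first push passed over the mould without touching it, so I went about 29 mm lower. The later contacts agreed with that.

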